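# Back off the preload and pull-check the bench gauge

## Robot

A 7-joint arm with a two-finger parallel gripper is mounted at the origin on the work surface. World frame = base frame: x ahead of the robot, y to its left, z up, the work surface at z = 0. Lengths are in m, angles in rad, forces in N, time in s.
With the tool pointing down it reaches from about 0.35 to 0.9 m from the base axis. Payload 19.9 kg.
Tool frame: the origin (TCP) lies at the very end of the fingers, on their centre line; the grasp point (between the pads) lies behind it (ctrl.hold_point_z is the z of the grasp point in the tool frame, in m); z points along the fingers, y is the line along which they close (so a half turn about z gives the same grasp; the last joint's range is limited). The gripper opens to 94 mm and grips with 3 to 60 N. Pads are 16 mm wide; open, the fingers measure 119 mm over their backs; the gripper's body (75 mm by 177 mm) begins 78 mm behind the grasp point.
Start: joints at [-1.188, 0.417, -0.01, 1.614, 0.005, 1.111, -0.053], TCP at [0.257, 0.57, 0.205] pointing down, gripper open.
Joint ranges: [-2.81, 2.81], [-0.39, 2.02], [-1.27, 1.25], [0.06, 2.57], [-1.19, 4.33], [0.19, 2], [-2.82, 2.82]. Speed limits (rad/s): [1.89, 1.89, 2.39, 2.39, 3.01, 3.01, 3.01].

## Interface

Orientations are given as a unit quaternion [w, x, y, z].
In Python, from plant import sensors, eyes, ctrl, finder gives the robot as it stands.
- The arm moves only by the tool move_arm, never from a script. Its argument "moves" is a list of rows, each a list of 3 entries, a list of its own where there are three numbers: the shift along the tool's x, y, z in cm, then the turn, a rotation vector about the tool's x, y, z in rad, then the closure, from 0 (fully open) to 1 (shut). In form: [[[dx, dy, dz], [ax, ay, az], hand], ...]. A call has exactly 10 rows; each row shifts and turns the commanded pose from where the row before left it, along the tool's axes as they then stand; what a row does not reach is not made up. A row lasts 1/8 s, in which the tool goes at most 62.5 mm and 10.7 degrees, less where a joint would pass 70% of its speed; a pose out of reach is approached as far as the arm can. A call with a gripper value outside its range is refused whole. The fingers move at their own pace and stop on an object; the grip force is fixed at half the most. Time passes only in rows, so rows that do not move let the fingers close, or fill a call up. It gives the time, the measured TCP pose, the force, the opening and the grip force at its end, in the units of the state.
- sensors.state(): the state, without advancing time (a new reading comes with each control period).
- eyes.capture(name): name is "scene" or "top"; returns (picture, depth): 384x512x3 uint8, red, green, blue; 384x512 float32, m along the optical axis (not along the pixel's ray), 0 where there is no reading.
- eyes.camera_info(name): a dict with "fx", "fy", "cx", "cy" (pixels), "origin" and "attitude" of the camera in the world. Camera axes: x right, y down, z forward; pixel columns grow to the right and rows downward; lengths in m; the calibration is good to about 2 mm. A picture is of the moment at which its call begins. camera_info takes no time and is no camera call.
- ctrl.finish_job(): hands the job in; it is judged then, once.
Trained networks look in the newest picture that a camera, given by its name, has taken for a name from the list of things; names that differ only in an ending like _2 or _b are one class to them, and where a whole thing is asked for, a point or a joint stands for the part that bears it (a point fixed in the world has none). Each returns a list of dicts, best first, with "confidence" (0 to 1); they miss things now and then, are a little off and sometimes report something else, mostly with a low value. They report only what shows in the picture. A call takes as long as a camera call.
- finder.boxes_of(target, camera): "bbox" ([left, top, right, bottom] in pixels, round what is visible of it).
- finder.mark_of(target, camera): "point" ([row, column] in pixels: a listed point, or the origin of a listed thing).
The state is a dict: "t": time; "qpos": joint angles; "joint_velocities": joint speeds; "effort": joint torques, N m; "eef_pos": TCP position; "tool_rot": TCP orientation; "wrist_force": force on the tool from outside, world axes, zero at the start; "wrist_torque": the same for the moment, N m; "opening": opening from 0.0 (shut) to 1.0 (fully open); "finger_force": force on a finger pad.
Only numpy, scipy, OpenCV 4.12 (cv2) and the standard library are available. Lean on these libraries where they do the work, as an engineer would, in place of code of your own. Each camera call takes 0.05 s, during which the arm holds its last target. There are 200 camera calls.

## Task

On the sprung pull gauge bolted to the bench, first turn the preload knob on top of its housing anticlockwise (seen from above) until it is hard against its end stop. Then pull the slide out by its upright handle until its pointer is level with the fin of the marker clip on the scale, and hold it there for a full second. Ease the slide back all the way in without letting it snap, let go, and leave the knob at its stop and the other things on the bench where they are.

Things in the scene. Friction and masses are not known exactly. Their poses are not given: they have to be found in the camera images.
- gauge: The pull gauge, fixed. Dark steel base plate 8 mm thick, 120 mm wide (y), from x = -200 to +150 mm; origin on the bench under the housing's front face, on the centre line. Grey housing 90 mm wide from x = 0 to +150 mm, top 58 mm above the bench. The slide comes out of its front face along -x. An aluminium scale strip with ticks lies on the plate along x at y = -45 mm.
- knob (a joint): Angle of the preload knob in rad: 0 = against the anticlockwise end stop (the goal), growing as the knob is turned clockwise seen from above, up to 3.3. Stiff, stays where it is left (about 0.05 N m). Starts between 1.2 and 2.8.
- knob_grip (a point): On the knob's upright axis (gauge x +85 mm, y 0), 95 mm above the bench, at grip height; turns with the knob. Black disc 44 mm across on a 68 mm steel base; on it an upright bar grip 42 mm long (this point's x), 14 mm thick (y), from 72 to 102 mm above the bench, a white line on its -x half. At joint 0 the point's x is parallel to the gauge's x.
- slide (a joint): How far the slide is pulled out in m: 0 = fully in, at most 0.095. A spring draws it in, 2 N at 0 and 9 to 13 N at the marker; it does not stay out by itself.
- handle (a point): Grip point in the middle of the slide's black upright handle, 52 mm above the bench; axes as the gauge's. The handle is a plate 12 mm thick (x), 32 mm wide (y), from 16 to 72 mm above the bench, on a steel bar 14 mm wide with its top 24 mm above the bench. Fully in, it stands 80 mm before the housing's front face; pulled, it moves along the gauge's -x.
- pointer (a point): Tip of the thin steel pointer that sticks out from the handle's foot towards the scale strip (gauge -y), 35 mm from the slide's centre line and 19 mm above the bench; same gauge x as the handle.
- marker: Small black clip 14 x 18 x 8 mm fixed on the scale strip, with an upright steel fin 3 mm thick across its middle (top 25 mm above the bench). Origin at the centre of its underside, 11 mm above the bench; axes as the gauge's. The pointer is level with the fin when the pointer's x in this frame is 0; at the start it is +50 to +80 mm.
- screwdriver: Bystander: screwdriver 200 mm long, orange handle, lying on the bench. Leave it alone.
- oil: Bystander: upright grey oil bottle, 54 mm across, 130 mm high. Leave it alone.
- tape: Bystander: roll of yellow tape lying flat, 76 mm across, 24 mm high. Leave it alone.
- tray: Bystander: open blue tray 90 x 130 x 35 mm. Leave it alone.

How it is judged:
By the outcome, as a careful person would: the job done as asked, in the order asked, and still so for the second after the job is handed in, with the robot touching nothing.
It also fails if it takes over 64 s, if anything falls off the work surface, if the arm or the gripper's body presses on something with over 40 N, if the wrist force passes 120 N, or if a joint passes its speed limit or range.

## Working session

There is one attempt and no reset: what is moved stays moved. The work goes in short steps, Python scripts to look and compute and a tool call to move; the robot and the scene stay as the last step left them, time stands still between calls to the robot, and variables do not carry over. Pictures are saved under pics/ and viewed, at most 10 in all, crops included, and the job is handed in when it is done.

Besides the shell and the picture viewer there is one more tool, called by a JSON object that holds its "name" and its "arguments". move_arm: Moves the arm, as the interface text tells. Its arguments: {"type":"object","properties":{"moves":{"type":"array"}},"required":["moves"]}

```bash
mkdir -p pics; cat > h.py <<'E'
import numpy as np, cv2
from scipy.spatial.transform import Rotation as R
from plant import sensors, eyes, ctrl, finder
def rot(a):
    a=np.array(a); return a if a.shape==(3,3) else R.from_quat(a[[1,2,3,0]]).as_matrix()
def ray(c,rc):
    i=eyes.camera_info(c); d=np.array([(rc[1]-i['cx'])/i['fx'],(rc[0]-i['cy'])/i['fy'],1]); return np.array(i['origin']),rot(i['attitude'])@d
def atz(c,rc,z):
    o,d=ray(c,rc); return o+d*(z-o[2])/d[2]
def cloud(c,D):
    i=eyes.camera_info(c); v,u=np.mgrid[:D.shape[0],:D.shape[1]]
    P=np.stack([(u-i['cx'])/i['fx']*D,(v-i['cy'])/i['fy']*D,D],-1); return P@rot(i['attitude']).T+np.array(i['origin'])
def st():
    s=sensors.state(); q=rot(s['tool_rot']); print('t',s['t'],'p',np.round(s['eef_pos'],4),'x',np.round(q[:,0],3),'y',np.round(q[:,1],3),'z',np.round(q[:,2],3),'F',np.round(s['wrist_force'],1),'op',round(float(s['opening']),3),'ff',s['finger_force']); return s
E
python3 - <<'E'
from h import *
st(); print(ctrl.hold_point_z)
ims=[]
for c in('scene','top'):
    im,D=eyes.capture(c); cv2.imwrite(f'pics/{c}0.png',im[:,:,::-1]); print(c,eyes.camera_info(c))
    for n,z in(('gauge',0),('knob_grip',.095),('handle',.052),('pointer',.019),('marker',.011)):
        r=finder.mark_of(n,c)[:2]
        print(n,[(round(x['confidence'],2),np.round(x['point'],1),np.round(atz(c,x['point'],z),4)) for x in r])
E
```

```text
t 0.0 p [0.2569 0.5694 0.2048] x [-0.912  0.411 -0.   ] y [ 0.411  0.912 -0.001] z [-0.    -0.001 -1.   ] F [-1.1 -0.2  0.3] op 0.998 ff 0.0
-0.0188
scene {'fx': 364.6792349846354, 'fy': 364.6792349846354, 'cx': 256.770835407255, 'cy': 189.14094918540906, 'origin': array([1.13481927, 0.41959718, 0.63913704]), 'attitude': array([-0.19243357,  0.41349034,  0.79536585, -0.39923455])}
gauge [(0.85, array([217.1, 279.4]), array([0.5297, 0.0382, 0.    ])), (0.44, array([195.1, 252.6]), array([ 0.4941, -0.075 ,  0.    ]))]
knob_grip [(0.37, array([307.1, 393.6]), array([0.7033, 0.3811, 0.095 ]))]
handle [(0.58, array([187.3, 259.7]), array([ 0.5086, -0.0389,  0.052 ]))]
pointer [(0.65, array([198.4, 255.3]), array([ 0.5207, -0.0457,  0.019 ])), (0.46, array([186.2, 143.9]), array([ 0.6545, -0.3432,  0.019 ]))]
marker [(0.51, array([184.7, 233.7]), array([ 0.4967, -0.1405,  0.011 ]))]
top {'fx': 389.51448222741044, 'fy': 389.51448222741044, 'cx': 262.0175314297912, 'cy': 191.9289134360464, 'origin': array([0.38398759, 0.02769861, 1.18965741]), 'attitude': array([-0.04444552,  0.71444268, -0.69480189,  0.06961736])}
gauge [(0.72, array([208. , 244.4]), array([0.5268, 0.0405, 0.    ]))]
knob_grip [(0.5, array([184.2, 221.1]), array([0.5816, 0.1079, 0.095 ]))]
handle [(0.45, array([217.5, 270.8]), array([ 0.4948, -0.0383,  0.052 ]))]
pointer []
marker [(0.6, array([218. , 298.1]), array([ 0.4996, -0.1239,  0.011 ]))]
```

```bash
python3 - <<'E'
import cv2
a=cv2.imread('pics/top0.png')[130:290,170:370]; cv2.imwrite('pics/topc.png',cv2.resize(a,(750,600),interpolation=cv2.INTER_CUBIC))
E
```

```text
(no output)
```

View pics/scene0.png

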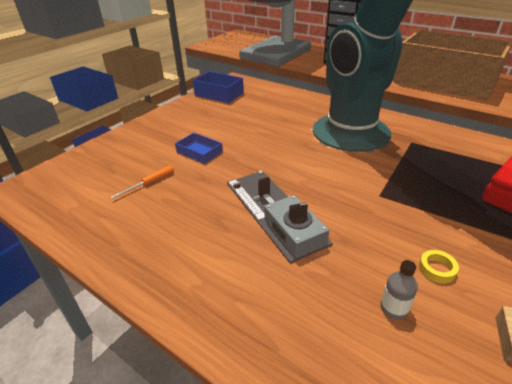

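View pics/topc.png

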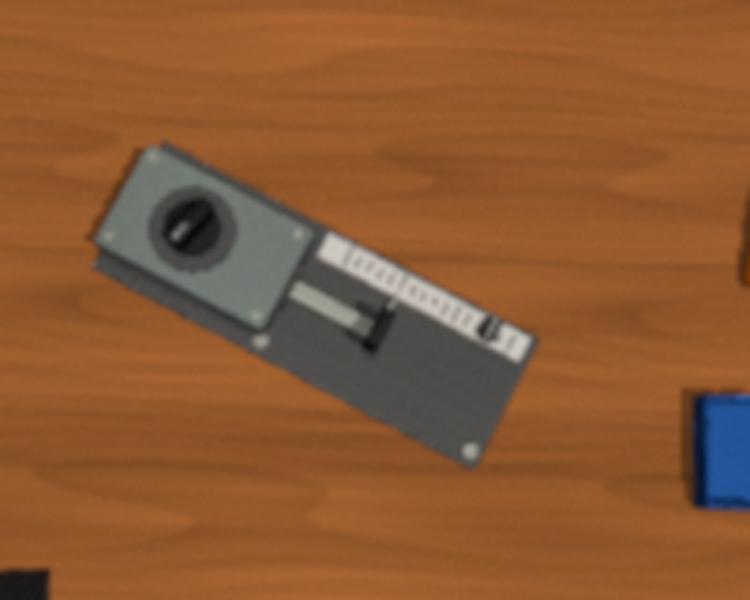

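The scene picture shows the gauge at about row 215, column 280, with nothing near it. In the top crop the knob bar is at (190,225), with its white end toward the lower left. The handle is at (378,325) and the marker at (488,328). Next I'll fit the poses.

```bash
cat > m.py <<'E'
from h import *
from scipy.optimize import least_squares
im,D=eyes.capture('top'); P=cloud('top',D)
roi=(abs(P[...,0]-.53)<.25)&(abs(P[...,1]-.03)<.25)
# plate + housing mask: grey colour vs. wood
sat=cv2.cvtColor(im,cv2.COLOR_RGB2HSV)[...,1]
m=((sat<90)&roi).astype(np.uint8); n,l,s,c=cv2.connectedComponentsWithStats(m); k=1+np.argmax(s[1:,4]); print('blob',s[k])
h=roi&(abs(P[...,2]-.058)<.006)&(l==k)
Q=P[h][:,:2].astype(np.float32); rc=cv2.minAreaRect(Q); print('housing top rect',rc, 'n',h.sum(), 'zmed',np.median(P[h][:,2]))
b=(l==k)&(abs(P[...,2]-.008)<.006); B=P[b][:,:2].astype(np.float32); print('plate rect',cv2.minAreaRect(B),len(B))
# grip bar top
g=roi&(P[...,2]>.085)&(np.hypot(P[...,0]-.58,P[...,1]-.105)<.06); G=P[g]; print('bar',len(G),G.mean(0),cv2.minAreaRect(G[:,:2].astype(np.float32)))
a=np.where(roi&(P[...,2]>.055)&(np.hypot(P[...,0]-.495,P[...,1]+.038)<.03)); H=P[a]; print('handle',len(H),H.mean(0),cv2.minAreaRect(H[:,:2].astype(np.float32)))
E
python3 m.py
```

```text
blob [ 195  168  118   87 4516]
housing top rect ((0.5467150807380676, 0.06219032406806946), (0.23401854932308197, 0.09014656394720078), 63.57970428466797) n 1241 zmed 0.05779876434476372
plate rect ((0.5225510597229004, 0.016214370727539062), (0.3593502938747406, 0.11946596205234528), 63.64921188354492) 2583
bar 81 [0.56836543 0.10844287 0.09977063] ((0.5689536929130554, 0.10922078043222427), (0.01419384777545929, 0.03989911824464798), 51.435237884521484)
handle 46 [ 0.49589231 -0.03863105  0.07110823] ((0.49664467573165894, -0.03889904171228409), (0.011461436748504639, 0.03185035288333893), 61.384979248046875)
```

{"name": "move_arm", "arguments": {"moves": [[[-4.3,-2.65,0],[0,0,0],0],[[-4.3,-2.65,0],[0,0,0],0],[[-4.3,-2.65,0],[0,0,0],0],[[-4.3,-2.65,0],[0,0,0],0],[[-4.3,-2.65,0],[0,0,0],0],[[-4.3,-2.65,0],[0,0,0],0],[[-4.3,-2.65,0],[0,0,0],0],[[-4.3,-2.65,0],[0,0,0],0],[[-4.3,-2.65,0],[0,0,0],0],[[-4.3,-2.65,0],[0,0,0],0]]}}

```text
t: 1.9
eef_pos: [0.5408, 0.15, 0.2057]
tool_rot: [0.0, 0.21, 0.978, 0.0]
wrist_force: [1.2, 0.5, -0.1]
opening: 1.002
finger_force: 0.0
```

```bash
cat > d.py <<'E'
import sys
from h import *
# usage: x y z yaw_of_tool_y(deg) -> shift in tool axes cm, turn about tool z
s=st(); T=np.array([float(a) for a in sys.argv[1:4]]); M=rot(s['tool_rot']); print('shift cm',np.round(100*M.T@(T-s['eef_pos']),2))
y=np.deg2rad(float(sys.argv[4])); z=np.array([0,0,-1.]); Y=np.array([np.cos(y),np.sin(y),0]); G=np.stack([np.cross(Y,z),Y,z],1)
print('turn',np.round(R.from_matrix(M.T@G).as_rotvec(),3),'q',np.round(s['qpos'],3),'torque',np.round(s['wrist_torque'],2))
E
python3 d.py .569 .109 .15 51.4
```

```text
t 1.9 p [0.5408 0.15   0.2057] x [-0.912  0.411 -0.   ] y [0.411 0.912 0.   ] z [ 0.  0. -1.] F [ 1.2  0.5 -0.1] op 1.002 ff 0.0
shift cm [-4.25 -2.58  5.57]
turn [0.   0.   0.25] q [-0.513  0.307  0.23   1.782 -0.079  1.061  0.892] torque [ 0.   -0.02 -0.04]
```

{"name": "move_arm", "arguments": {"moves": [[[-2.12,-1.29,0],[0,0,0],0],[[-2.13,-1.29,0],[0,0,0],0],[[0,0,1],[0,0,0.125],0],[[0,0,1.5],[0,0,0.125],0],[[0,0,2],[0,0,0],0],[[0,0,2],[0,0,0],0],[[0,0,2],[0,0,0],0],[[0,0,1],[0,0,0],0],[[0,0,0.5],[0,0,0],0],[[0,0,0],[0,0,0],0]]}}

```text
t: 3.15
eef_pos: [0.5682, 0.1103, 0.1057]
tool_rot: [0.0, 0.331, 0.944, -0.0]
wrist_force: [0.2, 0.1, 1.0]
opening: 1.0
finger_force: 0.0
```

```bash
python3 - <<'E'
from h import *
im,D=eyes.capture('scene'); a=im[150:280,220:350]; cv2.imwrite('pics/k1.png',cv2.resize(a[:,:,::-1],(600,600),interpolation=cv2.INTER_CUBIC))
E
python3 d.py .569 .109 .078 51.4
```

```text
t 3.2 p [0.5684 0.1103 0.1059] x [-0.781  0.624 -0.   ] y [0.624 0.781 0.   ] z [ 0.001  0.    -1.   ] F [-0.8 -0.2 -0.5] op 1.001 ff 0.0
shift cm [-0.13 -0.07  2.79]
turn [ 0.  0. -0.] q [-0.457  0.46   0.271  1.826 -0.156  0.875  0.784] torque [-0.06 -0.03  0.02]
```

View pics/k1.png

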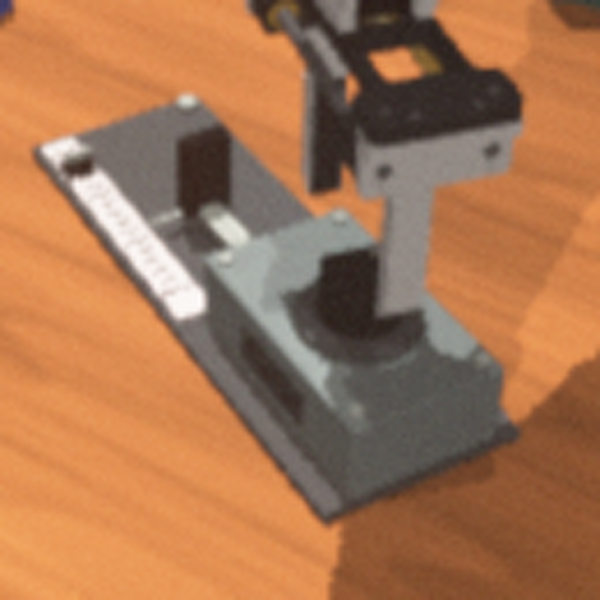

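The crop shows the open fingers straddling the knob bar, which is at (350,290). I'll go down and close.

{"name": "move_arm", "arguments": {"moves": [[[-0.13,-0.07,1],[0,0,0],0],[[0,0,1],[0,0,0],0],[[0,0,0.8],[0,0,0],0],[[0,0,0],[0,0,0],0.5],[[0,0,0],[0,0,0],1],[[0,0,0],[0,0,0],1],[[0,0,0],[0,0,0],1],[[0,0,0],[0,0,0],1],[[0,0,0],[0,0,0],1],[[0,0,0],[0,0,0],1]]}}

```text
t: 4.45
eef_pos: [0.5687, 0.1089, 0.0775]
tool_rot: [0.0, 0.331, 0.944, -0.0]
wrist_force: [-0.5, 0.1, -0.2]
opening: 0.287
finger_force: 0.0
```

```bash
python3 d.py .569 .109 .078 153.6
```

```text
t 4.45 p [0.5687 0.1089 0.0775] x [-0.781  0.624 -0.   ] y [ 0.624  0.781 -0.   ] z [ 0. -0. -1.] F [-0.5  0.1 -0.2] op 0.287 ff 0.0
shift cm [-0.02  0.02 -0.05]
turn [-0.     0.    -1.784] q [-0.446  0.5    0.262  1.843 -0.17   0.821  0.798] torque [-0.06  0.02  0.03]
```

Still closing (27 mm open), so I'll wait a little longer.

{"name": "move_arm", "arguments": {"moves": [[[0,0,0],[0,0,0],1],[[0,0,0],[0,0,0],1],[[0,0,0],[0,0,0],1],[[0,0,0],[0,0,0],1],[[0,0,0],[0,0,0],1],[[0,0,0],[0,0,-0.05],1],[[0,0,0],[0,0,-0.1],1],[[0,0,0],[0,0,-0.1],1],[[0,0,0],[0,0,-0.1],1],[[0,0,0],[0,0,0],1]]}}

```text
t: 5.7
eef_pos: [0.57, 0.1109, 0.0776]
tool_rot: [0.001, 0.16, 0.987, 0.001]
wrist_force: [10.5, 10.6, -8.7]
opening: 0.151
finger_force: 30.0
```

{"name": "move_arm", "arguments": {"moves": [[[0,0.15,0],[0,0,-0.08],1],[[0,0.1,0],[0,0,-0.12],1],[[0,0,0],[0,0,-0.12],1],[[0,0,0],[0,0,-0.12],1],[[0,0,0],[0,0,-0.12],1],[[0,0,0],[0,0,-0.12],1],[[0,0,0],[0,0,-0.12],1],[[0,0,0],[0,0,-0.12],1],[[0,0,0],[0,0,-0.12],1],[[0,0,0],[0,0,0],1]]}}

```text
t: 6.95
eef_pos: [0.5694, 0.1142, 0.0776]
tool_rot: [0.001, -0.352, 0.936, 0.001]
wrist_force: [0.1, 15.0, -2.3]
opening: 0.148
finger_force: 30.0
```

```bash
python3 d.py .569 .109 .078 153.6
```

```text
t 6.95 p [0.5694 0.1142 0.0776] x [-0.752 -0.66  -0.003] y [-0.66   0.752  0.002] z [ 0.001  0.003 -1.   ] F [ 0.1 15.  -2.3] op 0.148 ff 29.978631734848022
shift cm [ 0.38 -0.37 -0.04]
turn [ 0.001  0.003 -0.39 ] q [-0.196  0.491 -0.068  1.83   0.04   0.821  2.008] torque [ 3.55 -0.08  0.01]
```

{"name": "move_arm", "arguments": {"moves": [[[-0.08,0.09,0],[0,0,-0.06],1],[[-0.08,0.09,0],[0,0,-0.06],1],[[0,0,0],[0,0,-0.06],1],[[0,0,0],[0,0,-0.06],1],[[0,0,0],[0,0,-0.06],1],[[0,0,0],[0,0,-0.04],1],[[0,0,0],[0,0,-0.04],1],[[0,0,0],[0,0,-0.04],1],[[0,0,0],[0,0,-0.02],1],[[0,0,0],[0,0,0],1]]}}

```text
t: 8.2
eef_pos: [0.5685, 0.1152, 0.0776]
tool_rot: [-0.0, -0.547, 0.837, 0.001]
wrist_force: [-6.8, 7.6, 5.3]
opening: 0.153
finger_force: 30.8
```

```bash
python3 d.py .569 .109 .078 153.6
```

```text
t 8.2 p [0.5685 0.1152 0.0776] x [-0.402 -0.916 -0.001] y [-0.916  0.402  0.002] z [-0.001  0.001 -1.   ] F [-6.8  7.6  5.3] op 0.153 ff 30.761968195438385
shift cm [ 0.55 -0.29 -0.04]
turn [0.002 0.001 0.047] q [-0.12   0.496 -0.168  1.827  0.106  0.828  2.387] torque [ 1.87  1.7  -0.6 ]
```

{"name": "move_arm", "arguments": {"moves": [[[0,0,0],[0,0,-0.03],1],[[0,0,0],[0,0,-0.03],1],[[0,0,0],[0,0,0],1],[[0,0,0],[0,0,0],1],[[0,0,0],[0,0,0],1],[[0,0,0],[0,0,0],1],[[0,0,0],[0,0,0],1],[[0,0,0],[0,0,0],1],[[0,0,0],[0,0,0],1],[[0,0,0],[0,0,0],1]]}}

```text
t: 9.45
eef_pos: [0.5686, 0.1155, 0.0775]
tool_rot: [-0.0, -0.572, 0.821, 0.001]
wrist_force: [-6.5, 7.8, 4.3]
opening: 0.159
finger_force: 32.2
```

```bash
python3 d.py .569 .109 .078 153.6
```

```text
t 9.45 p [0.5686 0.1155 0.0775] x [-0.347 -0.938 -0.001] y [-0.938  0.347  0.002] z [-0.001  0.002 -1.   ] F [-6.5  7.8  4.3] op 0.159 ff 32.195044085383415
shift cm [ 0.59 -0.26 -0.05]
turn [0.002 0.001 0.107] q [-0.11   0.497 -0.182  1.826  0.115  0.829  2.439] torque [ 2.13  1.5  -0.74]
```

{"name": "move_arm", "arguments": {"moves": [[[-0.08,0.15,0],[0,0,0],1],[[0,0,0],[0,0,0],1],[[0,0,0],[0,0,0],0],[[0,0,0],[0,0,0],0],[[0,0,0],[0,0,0],0],[[0,0,0],[0,0,0],0],[[0,0,0],[0,0,0],0],[[0,0,-1.5],[0,0,0],0],[[0,0,-3],[0,0,0],0],[[0,0,-3.5],[0,0,0],0]]}}

```text
t: 10.7
eef_pos: [0.5681, 0.115, 0.1591]
tool_rot: [-0.0, -0.571, 0.821, 0.0]
wrist_force: [1.0, -0.2, 0.2]
opening: 0.968
finger_force: 0.0
```

```bash
python3 d.py .4965 -.0388 .158 63.6
```

```text
t 10.7 p [0.5681 0.115  0.1591] x [-0.347 -0.938  0.   ] y [-0.938  0.347  0.   ] z [-0. -0. -1.] F [ 1.  -0.2  0.2] op 0.968 ff 0.0
shift cm [16.91  1.37  0.12]
turn [-0.    -0.     1.677] q [-0.099  0.392 -0.194  1.77   0.089  0.988  2.46 ] torque [ 0.06  0.09 -0.01]
```

{"name": "move_arm", "arguments": {"moves": [[[5.6,1.1,0],[0,0,0],0],[[5.6,1.1,0],[0,0,0],0],[[5.6,1.1,0],[0,0,0],0],[[5.6,1.1,0],[0,0,0],0],[[5.6,1.1,0],[0,0,0],0],[[0,0,0],[0,0,0.165],0],[[0,0,0],[0,0,0.165],0],[[0,0,0],[0,0,0.165],0],[[0,0,0],[0,0,0.165],0],[[0,0,0],[0,0,0.165],0]]}}

```text
t: 11.95
eef_pos: [0.451, -0.079, 0.157]
tool_rot: [-0.001, -0.191, 0.982, 0.002]
wrist_force: [0.3, 0.4, -1.1]
opening: 0.999
finger_force: 0.0
```

```bash
cat >> m.py <<'E'
cv2.imwrite('pics/t2.png',cv2.resize(im[130:290,170:370,::-1],(750,600),interpolation=cv2.INTER_CUBIC))
im,D=eyes.capture('scene'); cv2.imwrite('pics/s2.png',cv2.resize(im[160:270,210:350,::-1],(760,597),interpolation=cv2.INTER_CUBIC))
E
python3 m.py;python3 d.py .4965 -.0388 .158 63.6
```

```text
blob [ 195  168  119   95 3782]
housing top rect ((0.565255343914032, 0.09975609183311462), (0.15027880668640137, 0.09049589186906815), 63.82831573486328) n 1242 zmed 0.058036241144341916
plate rect ((0.5467032194137573, 0.06508619338274002), (0.251160204410553, 0.11878884583711624), 63.93029022216797) 1051
bar 83 [0.56839581 0.10818185 0.09938987] ((0.5691933035850525, 0.10879823565483093), (0.04119734838604927, 0.014467145316302776), 61.53777313232422)
handle 533 [ 0.48658802 -0.04179486  0.50010516] ((0.4869936406612396, -0.04421790689229965), (0.04223692789673805, 0.048495687544345856), 71.69136047363281)
t 12.05 p [ 0.4511 -0.0789  0.1568] x [-0.926 -0.379  0.002] y [-0.379  0.926  0.003] z [-0.003  0.003 -1.   ] F [-0.7  0.1 -0.1] op 1.0 ff 0.0
shift cm [-5.72  2.   -0.12]
turn [ 0.002 -0.003  0.849] q [ 0.367  0.192 -0.287  2.053  0.066  0.908  2.003] torque [0.04 0.02 0.02]
```

View pics/t2.png

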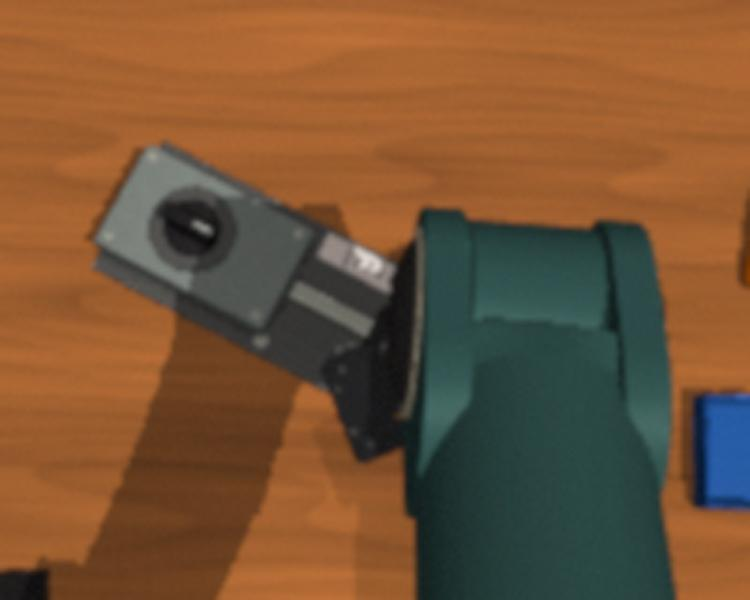

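View pics/s2.png

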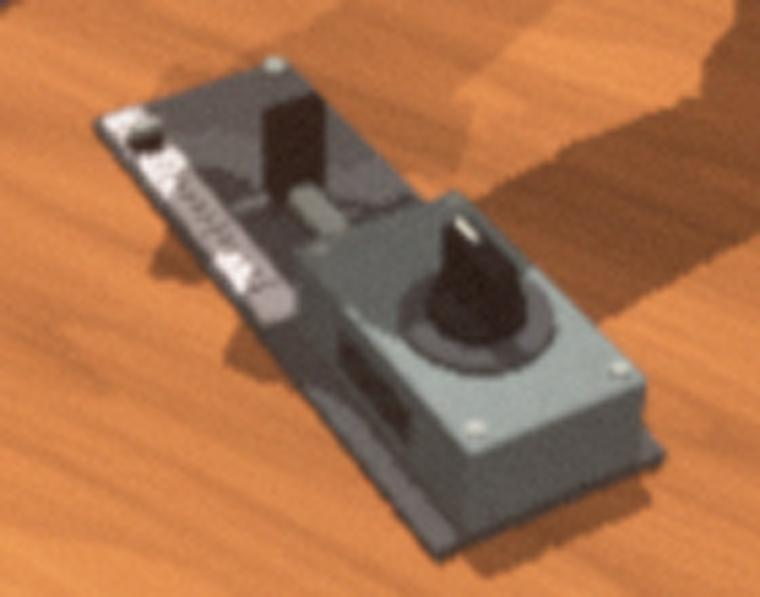

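The top crop shows the knob bar along the gauge axis with the white line toward the slide, so the knob is at its stop. The scene crop shows the handle at (293,145), the pointer near (250,205) and the fin at (147,128). Next I'll go to the handle.

{"name": "move_arm", "arguments": {"moves": [[[0,0,0],[0,0,0.17],0],[[0,0,0],[0,0,0.17],0],[[0,0,0],[0,0,0.17],0],[[0,0,0],[0,0,0.17],0],[[0,0,0],[0,0,0.17],0],[[-1.1,2.9,0],[0,0,0],0],[[-1.1,2.9,0],[0,0,0],0],[[0,0,2],[0,0,0],0],[[0,0,2],[0,0,0],0],[[0,0,2],[0,0,0],0]]}}

```text
t: 13.3
eef_pos: [0.4963, -0.0365, 0.0959]
tool_rot: [-0.002, 0.225, 0.974, 0.001]
wrist_force: [-0.1, 0.3, 0.3]
opening: 0.998
finger_force: 0.0
```

```bash
python3 d.py .497 -.037 .036 63.7
```

```text
t 13.3 p [ 0.4963 -0.0365  0.0959] x [-0.898  0.439  0.004] y [0.439 0.898 0.001] z [-0.003  0.003 -1.   ] F [-0.1  0.3  0.3] op 0.998 ff 0.0
shift cm [-0.11 -0.02  5.99]
turn [ 0.001 -0.004  0.005] q [ 0.186  0.346 -0.203  2.015  0.092  0.793  1.046] torque [ 0.01  0.03 -0.01]
```

{"name": "move_arm", "arguments": {"moves": [[[-0.1,0,2],[0,0,0.005],0],[[0,0,2],[0,0,0],0],[[0,0,1.4],[0,0,0],0],[[0,0,0.5],[0,0,0],0.7],[[0,0,0],[0,0,0],1],[[0,0,0],[0,0,0],1],[[0,0,0],[0,0,0],1],[[0,0,0],[0,0,0],1],[[0,0,0],[0,0,0],1],[[0,0,0],[0,0,0],1]]}}

```text
t: 14.55
eef_pos: [0.4967, -0.0369, 0.0369]
tool_rot: [-0.002, 0.23, 0.973, 0.001]
wrist_force: [0.7, 0.6, 0.9]
opening: 0.292
finger_force: 0.0
```

{"name": "move_arm", "arguments": {"moves": [[[0,0,0],[0,0,0],1],[[0,0,0],[0,0,0],1],[[0,0,0],[0,0,0],1],[[0,0,0],[0,0,0],1],[[0,0,0],[0,0,0],1],[[0,0,0],[0,0,0],1],[[0,0,0],[0,0,0],1],[[0,0,0],[0,0,0],1],[[0,0,0],[0,0,0],1],[[0,0,0],[0,0,0],1]]}}

```text
t: 15.8
eef_pos: [0.4965, -0.037, 0.0368]
tool_rot: [-0.002, 0.23, 0.973, 0.001]
wrist_force: [-1.9, -5.3, 1.5]
opening: 0.126
finger_force: 30.0
```

```bash
python3 d.py .497 -.037 .036 63.7; python3 - <<'E'
from h import *
im,D=eyes.capture('scene'); cv2.imwrite('pics/s3r.png',im[:,:,::-1]); cv2.imwrite('pics/s3.png',cv2.resize(im[175:225,215:285,::-1],(784,560),interpolation=cv2.INTER_CUBIC))
g=np.array([.4435,.8963,0])
for n,z in(('pointer',.019),('marker',.011),('handle',.052),('gauge',0)):
    for x in finder.mark_of(n,'scene')[:2]:
        w=atz('scene',x['point'],z); print(n,round(x['confidence'],2),np.round(x['point'],1),np.round(w,4),'gx',round((w-[.5318,.033,0])@g,4))
E
```

```text
t 15.8 p [ 0.4965 -0.037   0.0368] x [-0.894  0.448  0.005] y [0.448 0.894 0.001] z [-0.004  0.003 -1.   ] F [-1.9 -5.3  1.5] op 0.126 ff 30.001137256622314
shift cm [-0.04  0.02  0.08]
turn [ 0.001 -0.005 -0.005] q [ 0.169  0.445 -0.185  2.045  0.124  0.667  1.01 ] torque [-1.15  0.56  0.17]
pointer 0.48 [197.  250.3] [ 0.5234 -0.0605  0.019 ] gx -0.0876
marker 0.51 [187.3 232.4] [ 0.5085 -0.1358  0.011 ] gx -0.1616
handle 0.5 [183.5 259.6] [ 0.4949 -0.049   0.052 ] gx -0.0898
gauge 0.89 [218.5 278.1] [0.5362 0.0383 0.    ] gx 0.0067
```

View pics/s3.png

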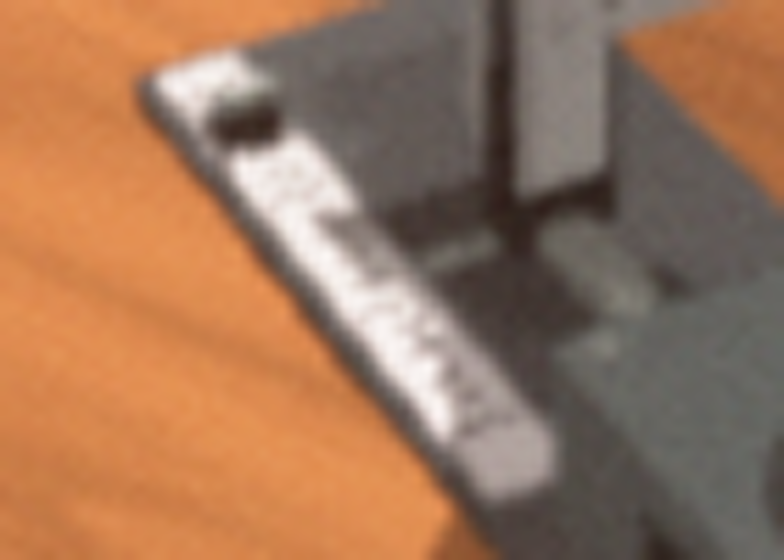

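The crop shows the pointer tip at about (425,265), which is pixel row 198.7, column 252.9. The clip is at (245,115) with the fin top near (255,85). The fingers hold the handle. I'll pull 50 mm first and then compare from there.

{"name": "move_arm", "arguments": {"moves": [[[0,-0.3,0],[0,0,0],1],[[0,-0.5,0],[0,0,0],1],[[0,-0.6,0],[0,0,0],1],[[0,-0.6,0],[0,0,0],1],[[0,-0.6,0],[0,0,0],1],[[0,-0.6,0],[0,0,0],1],[[0,-0.6,0],[0,0,0],1],[[0,-0.6,0],[0,0,0],1],[[0,-0.4,0],[0,0,0],1],[[0,-0.2,0],[0,0,0],1]]}}

```text
t: 17.3
eef_pos: [0.4746, -0.0813, 0.0369]
tool_rot: [-0.002, 0.23, 0.973, 0.001]
wrist_force: [5.7, 7.2, -5.7]
opening: 0.124
finger_force: 30.0
```

```bash
python3 d.py .4965 -.037 .0368 63.7; python3 - <<'E'
from h import *
im,D=eyes.capture('scene'); cv2.imwrite('pics/s4.png',cv2.resize(im[170:215,215:275,::-1],(780,585),interpolation=cv2.INTER_CUBIC))
g=np.array([.4435,.8963,0])
for n,z in(('pointer',.019),('marker',.011),('handle',.052)):
    for x in finder.mark_of(n,'scene')[:2]:
        w=atz('scene',x['point'],z); print(n,round(x['confidence'],2),np.round(x['point'],1),np.round(w,4),'gx',round((w-[.5318,.033,0])@g,4))
E
```

```text
t 17.3 p [ 0.4746 -0.0813  0.0369] x [-0.894  0.448  0.004] y [0.448 0.894 0.002] z [-0.003  0.004 -1.   ] F [ 5.7  7.2 -5.7] op 0.124 ff 29.99765843153
shift cm [0.02 4.94 0.02]
turn [ 0.002 -0.004 -0.005] q [ 0.26   0.421 -0.18   2.085  0.116  0.648  1.11 ] torque [ 1.6  -1.17  0.12]
pointer 0.69 [187.8 242.8] [ 0.5019 -0.1028  0.019 ] gx -0.135
pointer 0.37 [266.8 437.1] [0.4915 0.4177 0.019 ] gx 0.3269
marker 0.62 [187.5 233.6] [ 0.5073 -0.1323  0.011 ] gx -0.159
handle 0.66 [173.8 252.9] [ 0.4681 -0.0911  0.052 ] gx -0.1395
handle 0.38 [309.4 394.6] [0.673  0.3812 0.052 ] gx 0.3747
```

View pics/s4.png

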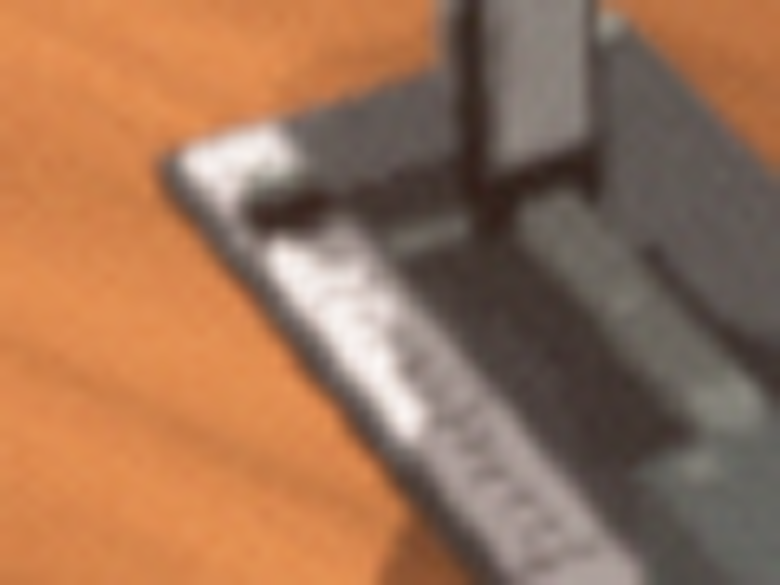

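The crop shows the pointer from (470,222) to its tip at (398,243), and the clip around (245–320, 175–232), still roughly 15–25 mm farther out.

```bash
python3 - <<'E'
from h import *
i=eyes.camera_info('scene'); A=rot(i['attitude'])
def crop(p):
    q=A.T@(p-np.array(i['origin'])); return (np.array([q[0]/q[2]*i['fx']+i['cx'],q[1]/q[2]*i['fy']+i['cy']])-[215,170])*13+6
g=np.array([.4435,.8963,0]); h=np.array([-.8963,.4435,0]); 
tip=atz('scene',(170+(243-6)/13,215+(398-6)/13),.019); print('tip',tip,'gx',(tip-[.5318,.033,0])@g,'gy',(tip-[.5318,.033,0])@h)
print('pointer root',crop(tip+h*.02))
for d in(.012,.016,.02,.024,.028):
    c=tip-g*d-h*.010; c[2]=0
    B=np.array([crop(c+g*a+h*b+[0,0,z]) for a in(-.007,.007) for b in(-.009,.009) for z in(.011,.019)])
    F=[crop(c+h*b+[0,0,z]).round() for b in(-.009,.009) for z in(.019,.025)]
    print(d,'box',B.min(0).round(),B.max(0).round(),'fin',F)
im,D=eyes.capture('top'); 
sub=im[175:235,285:315].min(2); 
E
```

```text
tip [ 0.49979424 -0.09610878  0.019     ] gx -0.12991474963757055 gy -0.028572983976807603
pointer root [480.10947118 215.42680478]
0.012 box [281. 199.] [385. 287.] fin [array([295., 240.]), array([293., 218.]), array([369., 215.]), array([368., 193.])]
0.016 box [273. 189.] [377. 277.] fin [array([287., 231.]), array([285., 208.]), array([361., 206.]), array([360., 184.])]
0.02 box [265. 180.] [369. 267.] fin [array([279., 221.]), array([277., 199.]), array([353., 196.]), array([352., 174.])]
0.024 box [258. 171.] [361. 257.] fin [array([271., 211.]), array([270., 189.]), array([345., 187.]), array([344., 165.])]
0.028 box [250. 161.] [353. 248.] fin [array([263., 202.]), array([262., 180.]), array([337., 178.]), array([336., 156.])]
```

{"name": "move_arm", "arguments": {"moves": [[[0,-0.3,0],[0,0,0],1],[[0,-0.5,0],[0,0,0],1],[[0,-0.5,0],[0,0,0],1],[[0,-0.5,0],[0,0,0],1],[[0,-0.2,0],[0,0,0],1],[[0,0,0],[0,0,0],1],[[0,0,0],[0,0,0],1],[[0,0,0],[0,0,0],1],[[0,0,0],[0,0,0],1],[[0,0,0],[0,0,0],1]]}}

```text
t: 18.8
eef_pos: [0.4659, -0.0987, 0.0369]
tool_rot: [-0.002, 0.23, 0.973, 0.002]
wrist_force: [6.5, 9.8, -5.6]
opening: 0.128
finger_force: 30.0
```

```bash
python3 d.py .4965 -.037 .0368 63.7; python3 - <<'E'
from h import *
a=np.mean([eyes.capture('scene')[0][172:196,222:254].astype(float) for _ in range(6)],0)
a=np.clip((a/255)**.6*255,0,255).astype(np.uint8)
cv2.imwrite('pics/s5.png',cv2.resize(a[:,:,::-1],(800,600),interpolation=cv2.INTER_CUBIC))
E
```

```text
t 18.8 p [ 0.4659 -0.0987  0.0369] x [-0.894  0.447  0.004] y [0.447 0.894 0.002] z [-0.003  0.004 -1.   ] F [ 6.5  9.8 -5.6] op 0.128 ff 29.996691942214966
shift cm [0.02 6.89 0.02]
turn [ 0.002 -0.004 -0.005] q [ 0.297  0.414 -0.177  2.097  0.113  0.643  1.151] torque [ 1.89 -1.46  0.06]
```

View pics/s5.png

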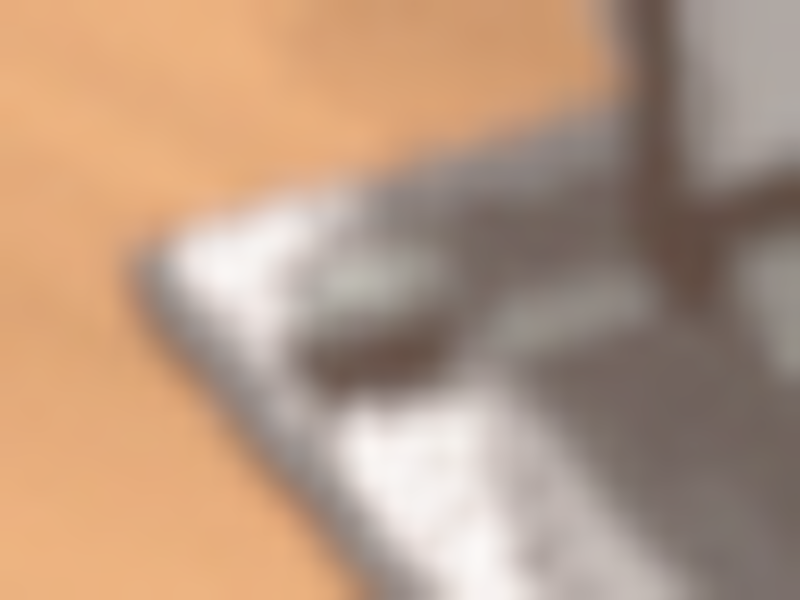

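The crop shows the pointer running from (650,290) to its tip near (490,335), the pale fin face centred near (372,280), and the dark front of the clip body near (385,350). I'll anchor a projection on the pointer to get the remaining distance.

```bash
python3 - <<'E'
from h import *
i=eyes.camera_info('scene'); A=rot(i['attitude'])
def crop(p):
    q=A.T@(p-np.array(i['origin'])); return (np.array([q[0]/q[2]*i['fx']+i['cx'],q[1]/q[2]*i['fy']+i['cy']])-[222,172])*25+12
g=np.array([.4435,.8963,0]); h=np.array([-.8963,.4435,0]); 
pc=atz('scene',(172+(312-12)/25,222+(570-12)/25),.019); print('gx,gy',(pc-[.5318,.033,0])@g,(pc-[.5318,.033,0])@h)
print('tip,root',crop(pc-h*.0095),crop(pc+h*.0095))
for d in(0,.004,.006,.008,.01,.012,.014):
    c=pc-g*d-h*.0195; c[2]=0
    print(d,'fin top',crop(c+[0,0,.025]).round(),'fin base',crop(c+[0,0,.019]).round(),'fin ends',crop(c+h*-.009+[0,0,.022]).round(),crop(c+h*.009+[0,0,.022]).round(),'front face ctr',crop(c+g*.007+[0,0,.015]).round(),'bottom corners',crop(c+g*.007-h*.009+[0,0,.011]).round(),crop(c+g*.007+h*.009+[0,0,.011]).round())
E
```

```text
gx,gy -0.14899411489635223 -0.021732130752227206
tip,root [495.31638612 336.70898596] [644.19603696 287.45232829]
0 fin top [413. 320.] fin base [416. 363.] fin ends [343. 365.] [486. 318.] front face ctr [445. 423.] bottom corners [375. 475.] [518. 428.]
0.004 fin top [398. 302.] fin base [401. 345.] fin ends [328. 347.] [471. 300.] front face ctr [430. 405.] bottom corners [360. 457.] [502. 409.]
0.006 fin top [390. 293.] fin base [393. 335.] fin ends [320. 338.] [463. 291.] front face ctr [422. 396.] bottom corners [352. 447.] [495. 400.]
0.008 fin top [383. 284.] fin base [386. 326.] fin ends [313. 329.] [455. 282.] front face ctr [414. 386.] bottom corners [345. 438.] [487. 391.]
0.01 fin top [375. 275.] fin base [378. 317.] fin ends [305. 320.] [448. 273.] front face ctr [407. 377.] bottom corners [337. 429.] [479. 382.]
0.012 fin top [368. 266.] fin base [371. 308.] fin ends [298. 310.] [440. 264.] front face ctr [399. 368.] bottom corners [330. 420.] [472. 372.]
0.014 fin top [360. 257.] fin base [363. 299.] fin ends [291. 301.] [433. 255.] front face ctr [392. 359.] bottom corners [323. 410.] [464. 363.]
```

{"name": "move_arm", "arguments": {"moves": [[[0,-0.3,0],[0,0,0],1],[[0,-0.3,0],[0,0,0],1],[[0,-0.3,0],[0,0,0],1],[[0,0,0],[0,0,0],1],[[0,0,0],[0,0,0],1],[[0,0,0],[0,0,0],1],[[0,0,0],[0,0,0],1],[[0,0,0],[0,0,0],1],[[0,0,0],[0,0,0],1],[[0,0,0],[0,0,0],1]]}}

```text
t: 20.35
eef_pos: [0.462, -0.1066, 0.0369]
tool_rot: [-0.002, 0.23, 0.973, 0.002]
wrist_force: [7.2, 10.7, -7.4]
opening: 0.128
finger_force: 30.0
```

```bash
python3 d.py .4965 -.037 .0368 63.7; python3 - <<'E'
from h import *
a=np.mean([eyes.capture('scene')[0][172:196,222:254].astype(float) for _ in range(6)],0)
a=np.clip((a/255)**.6*255,0,255).astype(np.uint8)
cv2.imwrite('pics/s6.png',cv2.resize(a[:,:,::-1],(800,600),interpolation=cv2.INTER_CUBIC))
E
```

```text
t 20.35 p [ 0.462  -0.1066  0.0369] x [-0.895  0.447  0.004] y [0.447 0.895 0.002] z [-0.003  0.004 -1.   ] F [ 7.2 10.7 -7.4] op 0.128 ff 29.996450543403625
shift cm [0.02 7.77 0.03]
turn [ 0.002 -0.004 -0.004] q [ 0.314  0.411 -0.176  2.102  0.111  0.64   1.171] torque [ 2.11 -1.52  0.03]
```

View pics/s6.png

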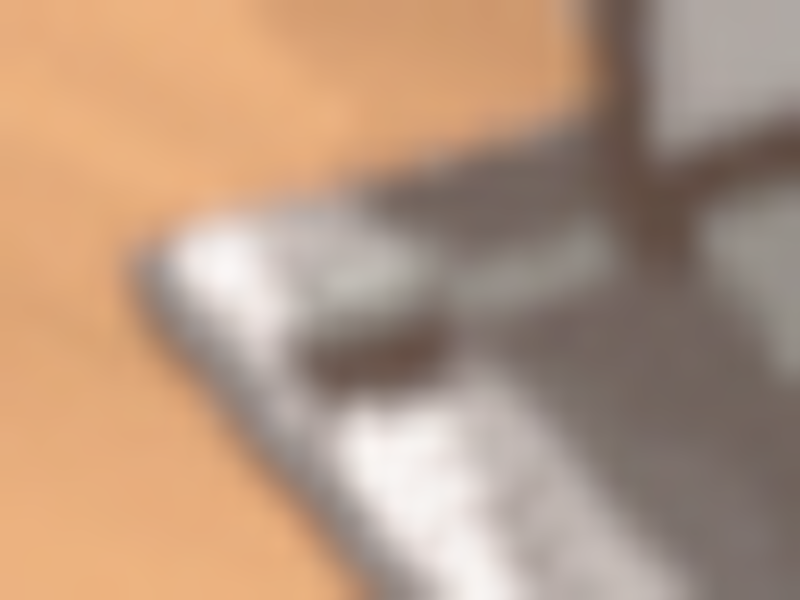

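```bash
python3 - <<'E'
from h import *
a=np.mean([eyes.capture('scene')[0].astype(float) for _ in range(6)],0); np.save('a.npy',a)
print('cols 232-250, rows 178-192'); 
for r in range(178,193): print(r,*[f'{v:4.0f}' for v in a[r,232:250].mean(1)])
i=eyes.camera_info('scene'); A=rot(i['attitude'])
def px(p):
    q=A.T@(p-np.array(i['origin'])); return np.array([q[0]/q[2]*i['fx']+i['cx'],q[1]/q[2]*i['fy']+i['cy']])
for n in('marker','pointer'):
    print(n,[(round(x['confidence'],2),np.round(x['point'],1)) for x in finder.mark_of(n,'scene')[:1]])
E
```

```text
cols 232-250, rows 178-192
178  140  142  140  128  118  110   99   92   76   65   61   59   57   50   41   40   55   51
179  138  136  132  117   96   74   65   61   58   57   55   55   56   50   41   37   40   40
180  147  139  133  127   99   72   63   60   58   59   58   57   59   62   48   40   38   42
181  179  159  155  143  129  113   91   73   64   62   67   68   74   79   62   44   39   44
182  197  156  146  144  150  144  117   93   80   82   89   89   91   90   70   51   43   49
183  209  166  135  148  144  127  101   86   92  100  100   92   84   75   63   53   51   55
184  215  173  128  108  100   91   73   66   80   81   74   65   60   58   58   57   57   55
185  184  131   90   74   64   52   49   50   69   70   62   57   58   57   56   57   56   55
186  151  110   63   50   48   43   45   56   86   88   71   63   60   60   56   57   56   55
187  116  121   86   60   67   67   78   94  115  125  101   77   66   63   59   59   57   57
188  103  138  119  113  155  143  165  177  163  152  135  103   75   68   64   59   56   57
189   94  108  121  163  222  217  228  221  180  152  152  133   99   74   66   62   64   60
190   90   92  105  153  226  237  233  216  193  160  151  141  123   89   71   67   67   67
191  117   88   89  116  196  233  232  233  221  175  141  132  142  116   83   69   67   67
192  140  116   85   93  134  209  234  229  211  165  131  142  148  139  108   78   69   67
marker [(0.43, array([188., 235.]))]
pointer [(0.58, array([184. , 241.9]))]
```

```bash
python3 - <<'E'
from h import *
im=cv2.imread('pics/top0.png').astype(float).mean(2)
g=np.array([.4435,.8963,0]); h=np.array([-.8963,.4435,0]); O=np.array([.5318,.033,0])
i=eyes.camera_info('top'); A=rot(i['attitude'])
def samp(gx,gy,z):
    p=O+g*gx+h*gy; p[2]=z; q=A.T@(p-np.array(i['origin'])); u=np.float32([[q[0]/q[2]*i['fx']+i['cx']]]); v=np.float32([[q[1]/q[2]*i['fy']+i['cy']]])
    return cv2.remap(im,u,v,cv2.INTER_LINEAR)[0,0]
print('strip cross profile at gx -.12',[(y,int(samp(-.12,y/1000,.011))) for y in range(-66,-20,3)])
X=np.arange(-.205,0.0,.002)
for z,ys in((.019,(-.051,-.048,-.045,-.042,-.039,-.036)),(.019,(-.031,-.028,-.025,-.022))):
    for y in ys:
        P=np.array([samp(x,y,z) for x in X]); k=(X<-.13)&(X>-.195) if y<-.034 else (X<-.06)&(X>-.1)
        w=np.clip(170-P,0,None) if y<-.034 else np.clip(P-np.median(P[k]),0,None)
        print(y,'centroid',round((X*w)[k].sum()/w[k].sum(),4),*[f'{v:.0f}' for v in P[k][::1]])
E
```

```text
strip cross profile at gx -.12 [(-66, 100), (-63, 99), (-60, 97), (-57, 106), (-54, 158), (-51, 184), (-48, 178), (-45, 171), (-42, 167), (-39, 174), (-36, 176), (-33, 141), (-30, 95), (-27, 77), (-24, 75), (-21, 77)]
-0.051 centroid -0.1653 89 114 144 174 178 181 181 176 175 179 183 181 179 172 141 111 98 101 103 84 66 90 121 155 168 176 177 173 170 175 175 172 173
-0.048 centroid -0.164 95 121 158 182 195 196 191 179 176 179 189 194 189 173 148 113 89 102 100 79 68 75 114 151 179 191 192 182 180 183 186 188 176
-0.045 centroid -0.1635 92 124 157 185 195 197 189 177 165 172 187 190 182 163 135 103 96 100 101 83 58 68 96 140 172 190 186 175 170 177 188 186 173
-0.042 centroid -0.163 95 121 160 183 196 196 191 175 167 173 184 191 173 150 118 92 81 93 97 77 59 54 90 132 167 186 187 176 166 177 188 187 175
-0.039 centroid -0.1633 90 123 158 184 195 197 189 178 169 175 188 188 177 154 125 101 90 92 89 77 57 63 94 136 170 186 188 177 174 179 187 186 171
-0.036 centroid -0.1658 92 115 151 177 190 193 189 177 170 174 181 190 183 172 162 136 109 96 96 89 86 109 128 158 176 189 187 186 182 183 189 184 175
-0.031 centroid -0.0805 127 130 132 132 131 133 135 135 136 137 130 126 126 128 127 130 131 131 133 135
-0.028 centroid -0.0813 86 90 89 88 90 89 88 94 106 113 110 97 82 84 87 86 86 89 88 84
-0.025 centroid -0.0806 78 77 77 77 77 77 77 82 94 108 108 90 76 72 75 75 76 76 76 77
-0.022 centroid -0.0799 77 77 77 77 76 76 73 71 79 93 91 84 67 67 73 75 75 77 77 77
```

The top view puts the fin 78.4–79.8 mm from the slide's start and the slide is out 77.7 mm. I'll pull 1.5 mm more and hold.

{"name": "move_arm", "arguments": {"moves": [[[0,-0.1,0],[0,0,0],1],[[0,-0.05,0],[0,0,0],1],[[0,0,0],[0,0,0],1],[[0,0,0],[0,0,0],1],[[0,0,0],[0,0,0],1],[[0,0,0],[0,0,0],1],[[0,0,0],[0,0,0],1],[[0,0,0],[0,0,0],1],[[0,0,0],[0,0,0],1],[[0,0,0],[0,0,0],1]]}}

```text
t: 22.3
eef_pos: [0.4613, -0.1079, 0.0369]
tool_rot: [-0.002, 0.23, 0.973, 0.002]
wrist_force: [8.8, 10.8, -6.8]
opening: 0.128
finger_force: 30.0
```

```bash
python3 d.py .4965 -.037 .0368 63.7
```

```text
t 22.3 p [ 0.4613 -0.1079  0.0369] x [-0.895  0.447  0.004] y [0.447 0.895 0.002] z [-0.003  0.004 -1.   ] F [ 8.8 10.8 -6.8] op 0.128 ff 29.996295869350433
shift cm [0.02 7.91 0.03]
turn [ 0.002 -0.004 -0.004] q [ 0.317  0.41  -0.175  2.103  0.111  0.64   1.174] torque [ 2.15 -1.62  0.07]
```

{"name": "move_arm", "arguments": {"moves": [[[0,0,0],[0,0,0],1],[[0,0,0],[0,0,0],1],[[0,0,0],[0,0,0],1],[[0,0,0],[0,0,0],1],[[0,0,0],[0,0,0],1],[[0,0,0],[0,0,0],1],[[0,0,0],[0,0,0],1],[[0,0,0],[0,0,0],1],[[0,0,0],[0,0,0],1],[[0,0,0],[0,0,0],1]]}}

```text
t: 23.55
eef_pos: [0.4613, -0.1079, 0.0369]
tool_rot: [-0.002, 0.23, 0.973, 0.002]
wrist_force: [8.9, 10.4, -6.7]
opening: 0.127
finger_force: 30.0
```

```bash
python3 d.py .4965 -.037 .0368 63.7
```

```text
t 23.55 p [ 0.4613 -0.1079  0.0369] x [-0.895  0.447  0.004] y [0.447 0.895 0.002] z [-0.003  0.004 -1.   ] F [ 8.9 10.4 -6.7] op 0.127 ff 29.996357560157776
shift cm [0.02 7.91 0.03]
turn [ 0.002 -0.004 -0.004] q [ 0.317  0.41  -0.175  2.103  0.111  0.64   1.174] torque [ 2.15 -1.58  0.08]
```

Held at 79.1 mm for over 2 s, so now I'll ease it back.

{"name": "move_arm", "arguments": {"moves": [[[0,0.15,0],[0,0,0],1],[[0,0.3,0],[0,0,0],1],[[0,0.45,0],[0,0,0],1],[[0,0.5,0],[0,0,0],1],[[0,0.5,0],[0,0,0],1],[[0,0.5,0],[0,0,0],1],[[0,0.5,0],[0,0,0],1],[[0,0.5,0],[0,0,0],1],[[0,0.5,0],[0,0,0],1],[[0,0.5,0],[0,0,0],1]]}}

```text
t: 24.8
eef_pos: [0.4806, -0.0691, 0.0369]
tool_rot: [-0.002, 0.23, 0.973, 0.001]
wrist_force: [4.0, 6.0, -4.8]
opening: 0.126
finger_force: 30.0
```

{"name": "move_arm", "arguments": {"moves": [[[0,0.5,0],[0,0,0],1],[[0,0.5,0],[0,0,0],1],[[0,0.5,0],[0,0,0],1],[[0,0.5,0],[0,0,0],1],[[0,0.4,0],[0,0,0],1],[[0,0.3,0],[0,0,0],1],[[0,0.2,0],[0,0,0],1],[[0,0.2,0],[0,0,0],1],[[0,0.1,0],[0,0,0],1],[[0,0,0],[0,0,0],1]]}}

```text
t: 26.05
eef_pos: [0.4946, -0.0409, 0.0369]
tool_rot: [-0.002, 0.23, 0.973, 0.001]
wrist_force: [2.3, 3.0, -1.2]
opening: 0.123
finger_force: 30.0
```

```bash
python3 d.py .4965 -.037 .0368 63.7
```

```text
t 26.05 p [ 0.4946 -0.0409  0.0369] x [-0.894  0.448  0.005] y [0.448 0.894 0.001] z [-0.004  0.003 -1.   ] F [ 2.3  3.  -1.2] op 0.123 ff 29.99989092350006
shift cm [0.01 0.43 0.01]
turn [ 0.001 -0.005 -0.005] q [ 0.177  0.442 -0.185  2.049  0.123  0.665  1.019] torque [ 0.48 -0.37  0.15]
```

Another 4.3 mm plus a slight press to seat it.

{"name": "move_arm", "arguments": {"moves": [[[0,0.15,0],[0,0,0],1],[[0,0.15,0],[0,0,0],1],[[0,0.1,0],[0,0,0],1],[[0,0.05,0],[0,0,0],1],[[0,0.05,0],[0,0,0],1],[[0,0,0],[0,0,0],1],[[0,0,0],[0,0,0],1],[[0,0,0],[0,0,0],1],[[0,0,0],[0,0,0],1],[[0,0,0],[0,0,0],1]]}}

```text
t: 27.3
eef_pos: [0.4966, -0.0371, 0.0368]
tool_rot: [-0.003, 0.23, 0.973, 0.001]
wrist_force: [-3.2, -4.1, 2.5]
opening: 0.128
finger_force: 30.0
```

```bash
python3 d.py .4965 -.037 .0368 63.7
```

```text
t 27.3 p [ 0.4966 -0.0371  0.0368] x [-0.894  0.448  0.005] y [ 0.448  0.894 -0.   ] z [-0.005  0.002 -1.   ] F [-3.2 -4.1  2.5] op 0.128 ff 30.002188682556152
shift cm [0.01 0.   0.  ]
turn [-0.    -0.005 -0.006] q [ 0.169  0.445 -0.185  2.044  0.124  0.667  1.009] torque [-1.13  0.54  0.16]
```

{"name": "move_arm", "arguments": {"moves": [[[0,0,0],[0,0,0],0],[[0,0,0],[0,0,0],0],[[0,0,0],[0,0,0],0],[[0,0,0],[0,0,0],0],[[0,0,0],[0,0,0],0],[[0,0,0],[0,0,0],0],[[0,0,-2],[0,0,0],0],[[0,0,-4],[0,0,0],0],[[0,0,-5],[0,0,0],0],[[0,0,-5],[0,0,0],0]]}}

```text
t: 28.55
eef_pos: [0.4972, -0.0368, 0.1985]
tool_rot: [-0.002, 0.23, 0.973, 0.001]
wrist_force: [0.6, 0.0, 0.2]
opening: 0.995
finger_force: 0.0
```

{"name": "move_arm", "arguments": {"moves": [[[0,0,0],[0,0,0],0],[[3,-4,0],[0,0,0],0],[[3,-4,0],[0,0,0],0],[[3,-4,0],[0,0,0],0],[[2,-4,0],[0,0,0],0],[[0,-4,0],[0,0,0],0],[[0,-4,0],[0,0,0],0],[[0,-3,0],[0,0,0],0],[[0,0,0],[0,0,0],0],[[0,0,0],[0,0,0],0]]}}

```text
t: 29.8
eef_pos: [0.2783, -0.2284, 0.1968]
tool_rot: [-0.003, 0.23, 0.973, 0.001]
wrist_force: [-0.3, 1.0, 0.8]
opening: 0.999
finger_force: 0.0
```

```bash
python3 m.py; python3 d.py .4965 -.037 .0368 63.7
```

```text
blob [ 195  168  118   87 4520]
housing top rect ((0.5465884804725647, 0.06202740967273712), (0.2336944043636322, 0.090172179043293), 63.540504455566406) n 1254 zmed 0.05800669251337398
plate rect ((0.5224218368530273, 0.016310542821884155), (0.3593095541000366, 0.11910327523946762), 63.86605453491211) 2588
bar 80 [0.56874337 0.1087507  0.10010155] ((0.5693148970603943, 0.10828754305839539), (0.040848713368177414, 0.014068887569010258), 61.959686279296875)
handle 46 [ 0.49588402 -0.03862735  0.07116561] ((0.4963356554508209, -0.038755930960178375), (0.011471997946500778, 0.0311704333871603), 61.52498245239258)
t 29.9 p [ 0.2786 -0.2283  0.197 ] x [-0.895  0.447  0.005] y [0.447 0.895 0.001] z [-0.004  0.003 -1.   ] F [-0.   1.  -0.4] op 1.001 ff 0.0
shift cm [-11.04  26.84  15.98]
turn [ 0.001 -0.005 -0.004] q [ 0.529 -0.065  0.07   2.219  0.005  0.992  1.703] torque [ 0.04 -0.03 -0.02]
```

View pics/s2.png

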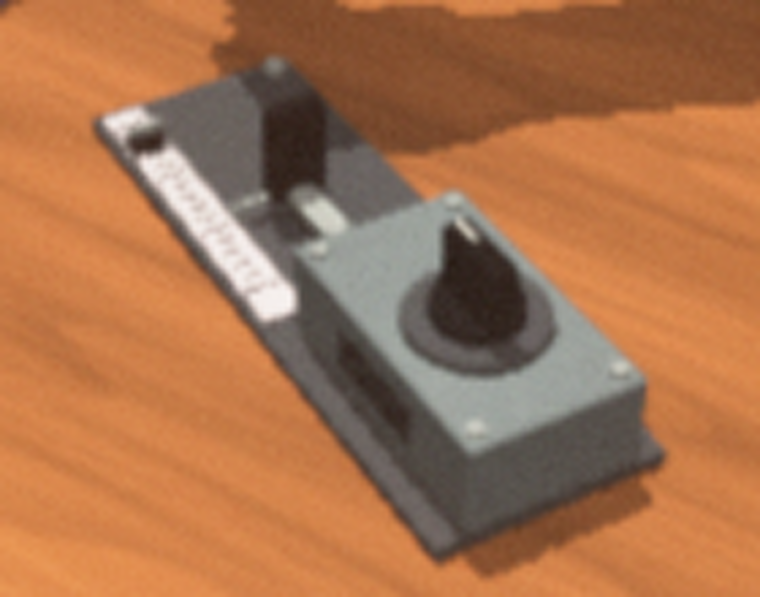

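The crop shows the handle fully in at (293,145) with the pointer near (250,205). The knob bar still lies along the gauge axis (62.0°, against 61.5° for the handle), and the arm is clear. Handing in.

```bash
python3 -c "
from h import *
print(ctrl.finish_job())"
```

```text
the job is handed in; nothing more can be done
None
```

I turned the knob anticlockwise to its stop, pulled the slide out to 79.1 mm (I measured the fin at 78.4–79.8 mm), held it there for over 2 s, eased it fully back in and let go, then handed the job in at about 30 s; no verdict was returned.

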